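# Check a tray-frame corner with the steel square

### The job

Check the corner of the tray frame with the steel square. The square's wooden grip is tucked beneath the low shelf: draw it out by the leg that sticks out until the grip is out in the open, put it down and let go, then take it by its grip, lay it flat in the inside corner of the frame and press it firmly against both rails at once for a moment so that both its outer edges bear flush. Let go and leave it seated flush in the corner, without disturbing the bottle, jar, loupe and spanner around.

Things in the scene. Friction and masses are not known exactly. Their poses are not given: they have to be found in the camera images.
- square_grip (a point): centre of the square's wooden grip, an upright block 30 mm long, 16 mm thick, from 12 to 46 mm above the square's underside (this point 29 mm up). It stands inside the angle, 37 mm along x and 37 mm along y from the heel; its length runs along the bisector of x and y, and it is pinched across the 16 mm perpendicular to that. Axes as square_heel
- square_heel (a point): outer corner (heel) of the flat L-shaped polished steel square (loose, 0.2 to 0.45 kg, slides easily), 6 mm above its underside. Legs run from here along +x and +y, each 130 mm long, 22 mm wide, 12 mm thick; z up; a 10 mm web, 30 mm square, fills the angle under the grip. Its outer edges, to be pressed on the rails, are the planes x = 0 and y = 0
- square_leg (a point): point on the leg that sticks out from under the shelf at the start (the leg along the square's +y): on its centreline, 110 mm from the heel's outer edge, 20 mm from the leg's end, 6 mm above its underside. The leg is pinched there across its 22 mm width (along the square's x)
- frame: corner of a wooden tray frame, screwed to the bench. Origin: inner corner, at bench height. Rails run 140 mm along +x and +y, 22 mm wide, 16 mm high (19 mm with the steel corner brace); inner faces are the planes y = 0 and x = 0, the open inside is at +x, +y, its floor the bench. Seated, the square's heel is here and its x, y axes match these
- rail_a: rail of the frame along the frame's +x (inner face y = 0); same origin and axes as the frame
- rail_b: rail of the frame along the frame's +y (inner face x = 0); same origin and axes as the frame
- shelf: low fixed plywood shelf: board 130 mm deep (x), 230 mm wide (y), underside 56, top 68 mm above the bench, side panels 14 mm thick 104 mm either side of the middle. Origin: centre of its footprint, bench height. Open front edge at x = -65 mm, facing -x; a leg of the square sticks out that way. The grip is in the open once beyond x = -85 mm
- glue_bottle: small yellow glue bottle with white nozzle, 32 mm wide, 85 mm tall, standing on the bench beyond the work; origin at its foot. Bystander
- cerium_jar: squat brown jar with black lid, 52 mm wide, 62 mm tall, on the bench at the left; origin at its foot. Bystander
- loupe: black eye loupe, 38 mm wide, 30 mm tall, standing on top of the low shelf; origin at its foot. Bystander
- spanner: flat steel spanner 26 x 122 x 6 mm lying on top of the low shelf; origin under its centre. Bystander

How it is judged:
By the outcome, as a careful person would: the job done as asked, in the order asked, and still so for the second after the job is handed in, with the robot touching nothing.
It also fails if it takes over 70 s, if anything falls off the work surface, if the arm or the gripper's body presses on something with over 40 N, if the wrist force passes 120 N, or if a joint passes its speed limit or range.

### The arm

A 6-joint arm with a two-finger parallel gripper is mounted at the origin on a cart in front of the work surface, level with it; the furniture and walls round the work are solid. World frame = base frame: x ahead of the robot, y to its left, z up, the work surface at z = 0. Lengths are in m, angles in rad, forces in N, time in s.
With the tool pointing down it reaches from about 0.3 to 0.775 m from the base axis. Payload 14.6 kg.
Tool frame: the origin (TCP) lies at the very end of the fingers, on their centre line; the grasp point (between the pads) lies 19 mm behind it (ctrl.tcp_to_grasp is the distance from the TCP to the grasp point, in m); z points along the fingers, y is the line along which they close (so a half turn about z gives the same grasp; the last joint's range is limited). The gripper opens to 94 mm and grips with 3 to 60 N. Pads are 16 mm wide; open, the fingers measure 119 mm over their backs; the gripper's body (75 mm by 177 mm) begins 78 mm behind the grasp point.
Start: joints at [-0.067, 0.3, 1.521, -0, 1.321, -0.067], TCP at [0.55, -0, 0.205] pointing down, gripper open.
Joint ranges: [-3.03, 3.03], [-0.79, 2.21], [0.23, 2.52], [-1.04, 4.18], [0, 3.07], [-2.55, 2.55]. Speed limits (rad/s): [2.22, 2.22, 2.57, 3.14, 3.14, 3.14].

### API

Orientations are given as a unit quaternion [w, x, y, z].
In Python, from rig import ctrl, get_image, job gives the robot as it stands.
- The arm moves only by the tool play_rows, never from a script. Its argument "steps" is text: rows parted by semicolons, each of 5 numbers parted by spaces: the closure, from -1 (fully open) to 1 (shut), so that 0 is half open, then the shift along the tool's x, y, z in mm, then the turn about the tool's z in rad. A call has 1 to 10 rows; each row is the pose to reach, as a shift and turn from the pose commanded when the call began, along the tool's axes at that moment; what a row does not reach only later rows make up. A row lasts 1/10 s, in which the tool goes at most 50 mm and 8.59 degrees, less where a joint would pass 70% of its speed; a pose out of reach is approached as far as the arm can. A call with a gripper value outside its range is refused whole. The fingers move at their own pace and stop on an object; "squeeze" is the grip in N (left out, the last holds). Time passes only in rows, so rows that repeat a pose let the fingers close. It gives the time, the measured TCP pose, the force, the opening and the grip force at its end, in the units of the state.
- ctrl.sense(): the state, without advancing time (a new reading comes with each control period).
- get_image(name): name is "scene" or "side" or "wrist"; returns a dict with "color" (480x640x3 uint8, red, green, blue), "z_map" (480x640 float32, m along the optical axis (not along the pixel's ray), 0 where there is no reading), "vertical_fov" (degrees; the focal length in pixels is half the picture's height over the tangent of half this angle, whatever the lens; pixels are square), "cx", "cy" (the principal point, pixels), "xyz" and "attitude" of the camera in the world; the wrist camera has in their place "tool_from_camera" (4x4, takes a point from camera to tool coordinates, whose origin is the TCP and whose axes are the flange's). Camera axes: x right, y up, looking along -z (the intrinsics and any distortion apply to the point x, -y, -z); pixel columns grow to the right and rows downward; lengths in m; the calibration is good to about 2 mm. A picture is of the moment at which its call begins: read the wrist's pose just before it.
- job.job_done(): hands the job in; it is judged then, once.
The state is a dict: "time": time; "joints": joint angles; "joint_vel": joint speeds; "joint_efforts": joint torques, N m; "position": TCP position; "tcp_rot": TCP orientation; "ft_force": force on the tool from outside, world axes, zero at the start; "torque": the same for the moment, N m; "opening": finger opening in m; "gripper_force": force on a finger pad.
Only numpy, scipy, OpenCV 4.12 (cv2) and the standard library are available. Lean on these libraries where they do the work, as an engineer would, in place of code of your own. Each camera call takes 0.05 s, during which the arm holds its last target. There are 200 camera calls.

## Working session

There is one attempt and no reset: what is moved stays moved. The work goes in short steps, Python scripts to look and compute and a tool call to move; the robot and the scene stay as the last step left them, time stands still between calls to the robot, and variables do not carry over. Pictures are saved under pics/ and viewed, at most 10 in all, crops included, and the job is handed in when it is done.

Besides the shell and the picture viewer there is one more tool, called by a JSON object that holds its "method" and its "body", one argument or row to a line. play_rows: Moves the arm, as the interface text tells. Its arguments: {"type":"object","properties":{"steps":{"type":"string"},"squeeze":{"type":"number"}},"required":["steps"]}

```bash
ls; mkdir -p pics
cat > h.py <<'E'
import numpy as np, cv2
from rig import ctrl,get_image,job
from scipy.spatial.transform import Rotation as R
def rot(q): return R.from_quat(np.array(q)[[1,2,3,0]]).as_matrix()
def cam(im,st=None):
    f=240/np.tan(np.radians(im["vertical_fov"])/2)
    if "tool_from_camera" in im:
        T=np.eye(4);T[:3,:3]=rot(st["tcp_rot"]);T[:3,3]=st["position"];T=T@np.array(im["tool_from_camera"])
        return f,T[:3,:3],T[:3,3]
    a=np.array(im["attitude"]); 
    return f,(a if a.shape==(3,3) else rot(a)),np.array(im["xyz"])
def onplane(im,px,z,st=None):
    f,A,c=cam(im,st);px=np.atleast_2d(np.array(px,float))
    d=np.c_[(px[:,0]-im["cx"])/f,-(px[:,1]-im["cy"])/f,-np.ones(len(px))]@A.T
    return c+d*((z-c[2])/d[:,2])[:,None]
def cloud(im,st=None):
    f,A,c=cam(im,st);v,u=np.mgrid[:480,:640];z=im["z_map"]
    p=np.stack([(u-im["cx"])/f*z,-(v-im["cy"])/f*z,-z],-1)
    return p@A.T+c
def save(im,n): cv2.imwrite("pics/"+n,im["color"][:,:,::-1])
E
python3 - <<'E'
from h import *
for n in("scene","side","wrist"):
    im=get_image(n);save(im,n+"0.png")
    print(n,{k:(np.round(v,3).tolist() if k not in("color","z_map") else v.shape) for k,v in im.items()})
print(ctrl.sense())
E
```

```text
pics
scene {'color': (480, 640, 3), 'z_map': (480, 640), 'vertical_fov': 50.262, 'cx': 326.264, 'cy': 236.499, 'xyz': [0.211, 1.056, 0.493], 'attitude': [-0.204, -0.122, 0.52, 0.821]}
side {'color': (480, 640, 3), 'z_map': (480, 640), 'vertical_fov': 53.07, 'cx': 328.877, 'cy': 240.046, 'xyz': [0.516, 1.088, 0.632], 'attitude': [-0.06, -0.028, 0.467, 0.882]}
wrist {'color': (480, 640, 3), 'z_map': (480, 640), 'vertical_fov': 65.596, 'cx': 326.801, 'cy': 240.792, 'tool_from_camera': [[0.0, 0.961, 0.277, 0.08], [1.0, -0.0, -0.001, -0.001], [-0.001, 0.277, -0.961, -0.18], [0.0, 0.0, 0.0, 1.0]]}
{'time': 0.15, 'joints': array([-6.65959245e-02,  3.00320999e-01,  1.52143766e+00,  2.07360233e-06,
        1.32068439e+00, -6.66386746e-02]), 'joint_vel': array([-0.0015512 , -0.00192318, -0.0035448 ,  0.00105936,  0.00200048,
        0.00086184]), 'joint_efforts': array([-2.50185103e-04, -5.31960297e+01, -3.52822959e+01,  7.07691838e-02,
        2.35654798e-02, -3.66386917e-05]), 'position': array([5.49803821e-01, 1.29371170e-05, 2.05029337e-01]), 'tcp_rot': array([-3.20669530e-04,  7.07091784e-01,  7.07121650e-01, -2.79223421e-04]), 'ft_force': array([-0.56433645,  0.29731447, -0.14211684]), 'torque': array([ 0.00360579,  0.00742855, -0.04415346]), 'gripper_force': 0.0, 'opening': 0.09364318007946762}
```

View pics/side0.png

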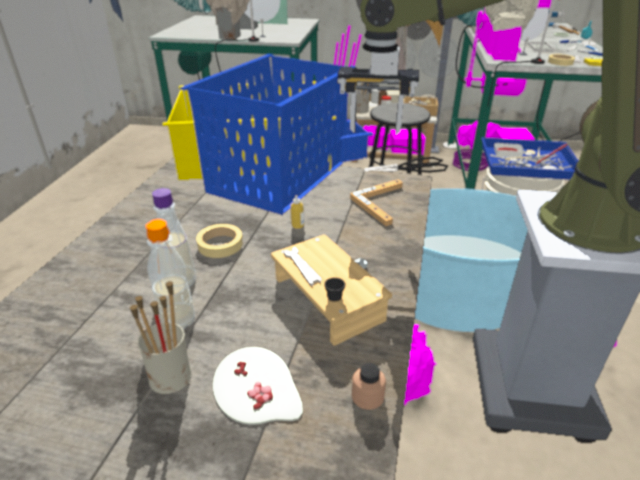

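View pics/wrist0.png

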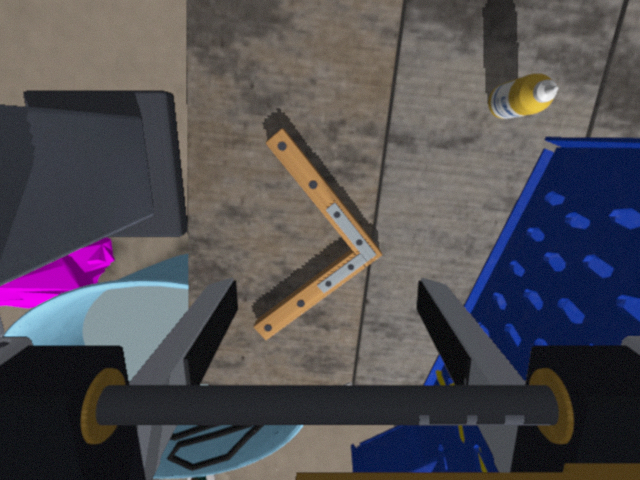

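Run:
```python
from h import *
im=get_image("side");P=cloud(im)
for u,v in [(362,265),(298,225),(370,405),(272,255),(323,238),(388,290),(330,312),(335,300),(372,365),(385,318),(300,262),(410,330)]: print(u,v,P[v,u].round(3))
st=ctrl.sense();w=get_image("wrist");W=cloud(w,st)
for u,v in [(375,255),(282,146),(268,328),(340,250),(520,300),(250,140)]: print(u,v,W[v,u].round(3))
m=(abs(P[...,2]-.068)<.006)&(abs(P[...,1]-.35)<.25)&(im["z_map"]>0)&(P[...,0]>.3)&(P[...,0]<.8)
q=P[m][:,:2].astype(np.float32);print(len(q));r=cv2.minAreaRect(q);print(r,cv2.boxPoints(r))
c=cv2.resize(im["color"][210:350,250:430],None,fx=4,fy=4,interpolation=2)
cv2.imwrite("pics/crop1.png",c[:,:,::-1])
```

```text
362 265 [0.55  0.269 0.012]
298 225 [0.716 0.126 0.008]
370 405 [0.511 0.621 0.014]
272 255 [0.728 0.333 0.066]
323 238 [0.635 0.26  0.067]
388 290 [ 0.492  0.328 -0.001]
330 312 [0.591 0.484 0.068]
335 300 [0.586 0.456 0.071]
372 365 [0.513 0.583 0.06 ]
385 318 [0.496 0.422 0.009]
300 262 [0.666 0.357 0.073]
410 330 [ 0.448  0.437 -0.001]
375 255 [ 0.599 -0.041  0.017]
282 146 [0.506 0.069 0.017]
268 328 [ 0.485 -0.125  0.018]
340 250 [ 0.563 -0.04   0.002]
520 300 [ 0.721 -0.062  0.081]
250 140 [0.473 0.074 0.001]
4968
((0.6212717294692993, 0.3604765832424164), (0.14277398586273193, 0.5252410769462585), 36.519134521484375) [[0.40761778 0.52905196]
 [0.7201842  0.10693767]
 [0.83492565 0.1919012 ]
 [0.52235925 0.6140155 ]]
```

View pics/crop1.png

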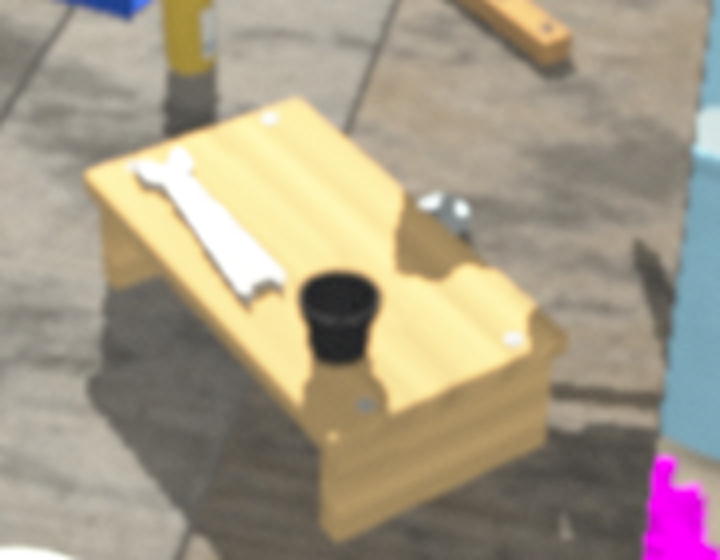

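{"method": "play_rows", "body": {
  "steps": "-1 50 0 0 0;-1 100 0 0 0;-1 150 0 0 0;-1 200 0 0 0;-1 200 0 0 0;-1 200 0 0 0;-1 200 0 0 0"
}}

```text
time: 0.95
position: [0.5501, 0.199, 0.2054]
tcp_rot: [0.0, 0.707, 0.707, -0.0]
ft_force: [0.3, -0.6, -0.2]
opening: 0.094
gripper_force: 0.0
```

Run:
```python
from h import *
im=get_image("side")
C=onplane(im,[(271.2,253.7),(325,234.2),(391,296),(330.5,320)],.068);print(C.round(3),[np.linalg.norm(C[i]-C[i-1]).round(3) for i in range(4)])
st=ctrl.sense();print(st["position"],st["tcp_rot"],st["time"]);w=get_image("wrist");save(w,"w1.png")
```

```text
[[0.73  0.331 0.068]
 [0.633 0.246 0.068]
 [0.489 0.427 0.068]
 [0.588 0.503 0.068]] [np.float64(0.222), np.float64(0.129), np.float64(0.231), np.float64(0.124)]
[0.55018367 0.19875863 0.20548489] [ 5.53603270e-05  7.07616644e-01  7.06596543e-01 -8.41570494e-05] 1.0
```

View pics/w1.png

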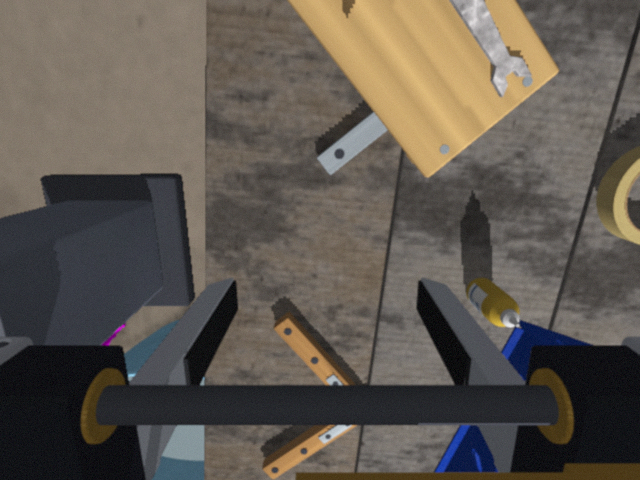

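```bash
cat > m.py <<'E'
from h import *
def steel(w):
    h=cv2.cvtColor(w["color"],cv2.COLOR_RGB2HSV);return h
E
python3 - <<'E'
from h import *
from rig import *
st=ctrl.sense();w=get_image("wrist");c=w["color"].astype(int)
for u,v in[(355,145),(330,160),(375,128),(300,150),(340,154)]:print(c[v,u])
P=cloud(w,st)
m=(P[...,2]>.006)&(P[...,2]<.02)
m=(c[...,2]>c[...,0]-5)&(c.sum(2)>330); m[:,:300]=0;m[:,400:]=0;m[:95]=0;m[190:]=0
m=cv2.morphologyEx(m.astype(np.uint8),cv2.MORPH_OPEN,np.ones((3,3)))
cs=max(cv2.findContours(m,0,2)[0],key=cv2.contourArea)[:,0]
r=cv2.minAreaRect(cs);print(r,cv2.boxPoints(r).tolist())
q=onplane(w,cs,.012,st)[:,:2].astype(np.float32);r=cv2.minAreaRect(q);b=cv2.boxPoints(r);print(r,b.round(4).tolist())
print(np.median(P[m>0][:,2]))
# shelf front edge at z=.068
e=onplane(w,[(291,0),(429,178),(558,72)],.068,st);print(e.round(3), np.degrees(np.arctan2(*(e[0]-e[1])[[1,0]])),np.degrees(np.arctan2(*(e[2]-e[1])[[1,0]])))
# frame
w0=cv2.imread("pics/wrist0.png")[:,:,::-1]
h=cv2.cvtColor(np.ascontiguousarray(w0),cv2.COLOR_RGB2HSV)
m=((h[...,1]>110)&(h[...,2]>140)&(h[...,0]<22)).astype(np.uint8);m[:,:240]=0;m[:,400:]=0;m[350:]=0;m[:120]=0
s0=dict(position=[.5498,0,.205],tcp_rot=st["tcp_rot"])
s0["tcp_rot"]=[-3.2e-4,.707092,.707122,-2.8e-4]
# inner boundaries: sample per row rightmost/leftmost orange
def line(rows,end):
    pts=[(np.where(m[v])[0][end],v) for v in rows]
    q=onplane(w,pts,.016,s0)[:,:2].astype(np.float32)
    vx,vy,x,y=cv2.fitLine(q,cv2.DIST_HUBER,0,.01,.01).ravel();r=(q-[x,y])@[-vy,vx];print("ang",np.degrees(np.arctan2(vy,vx)),"rms",r.std());return np.array([vx,vy]),np.array([x,y])
A=line(range(165,225,3),0)
rows=range(275,318,3)
B=line(range(272,310,3),0)
Ao=line(range(150,235,3),-1);Bo=line(range(272,330,3),-1)
def X(a,b):
    t=np.linalg.solve(np.c_[a[0],-b[0]],b[1]-a[1]);return a[1]+t[0]*a[0]
print("inner",X(A,B),"outer",X(Ao,Bo))
n=lambda a,b:abs((a[1]-b[1])@[-a[0][1],a[0][0]]);print("widths",n(A,Ao),n(B,Bo))
E
```

```text
[155 162 166]
[155 161 168]
[154 162 166]
[89 84 80]
[60 60 65]
((351.4146728515625, 143.76829528808594), (22.957542419433594, 73.40167236328125), 51.34019470214844) [[315.58538818359375, 157.73171997070312], [372.9024658203125, 111.8780517578125], [387.24395751953125, 129.80487060546875], [329.9268798828125, 175.65853881835938]]
((0.5733449459075928, 0.2691040337085724), (0.07007851451635361, 0.022041309624910355), 38.075897216796875) [[0.5389999747276306, 0.25619998574256897], [0.5526000261306763, 0.23880000412464142], [0.607699990272522, 0.28200000524520874], [0.5940999984741211, 0.2994000017642975]]
0.012693283749706824
[[0.523 0.375 0.068]
 [0.636 0.243 0.068]
 [0.731 0.325 0.068]] 130.53143052605037 40.9137589470578
ang -51.572685 rms 0.0002147887
ang 38.678265 rms 1.03505835e-08
ang -51.630363 rms 0.00025975335
ang 38.69903 rms 0.00017136145
inner [ 0.57756305 -0.03758152] outer [ 0.60534406 -0.04076357]
widths 0.01986916 0.01987752
```

{"method": "play_rows", "body": {
  "steps": "-0.2 20 3 20 0.15;-0.2 40 6 50 0.30;-0.2 61 11 90 0.45;-0.2 61 11 120 0.60;-0.2 61 11 140 0.75;-0.2 61 11 150 0.906;-0.2 61 11 155 0.906;-0.2 61 11 155 0.906;-0.2 61 11 155 0.906",
  "squeeze": 30
}}

```text
time: 2.0
position: [0.5615, 0.2608, 0.0513]
tcp_rot: [-0.0, 0.945, 0.328, 0.001]
ft_force: [0.3, 0.5, 0.9]
opening: 0.0564
gripper_force: 0.0
```

Run:
```python
from h import *
st=ctrl.sense();w=get_image("wrist");save(w,"w2.png");A=rot(st["tcp_rot"])
print(st["position"],A.round(3).tolist(),st["joints"].round(2),"tool shift mm",A.T@(np.array([.5615,.2598,.003])-st["position"])*1e3)
```

```text
[0.56147871 0.26076157 0.05126955] [[0.785, 0.619, 0.001], [0.619, -0.785, 0.0], [0.001, 0.0, -1.0]] [ 0.38  0.61  1.45 -0.    1.08  1.28] tool shift mm [-0.62965244  0.7518938  48.26917306]
```

View pics/w2.png

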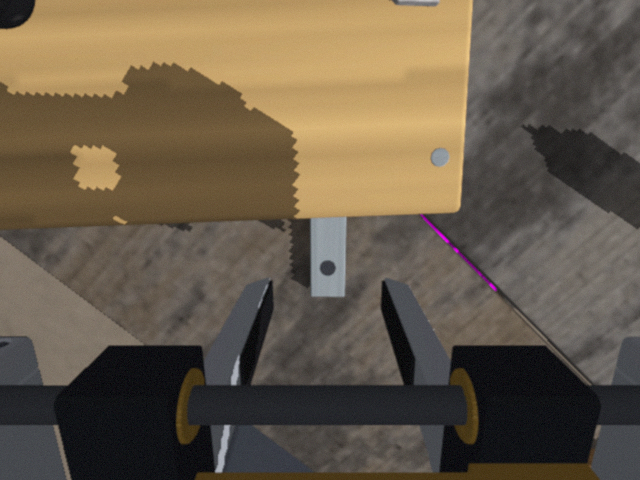

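{"method": "play_rows", "body": {
  "steps": "-0.2 0 0 20 0;-0.2 0 0 38 0;-0.2 0 0 47 0;-0.2 0 0 47 0;0.8 0 0 47 0;0.8 0 0 47 0;0.8 0 0 47 0;0.8 0 0 47 0;0.8 0 0 47 0",
  "squeeze": 30
}}

```text
time: 2.95
position: [0.5611, 0.261, 0.0038]
tcp_rot: [0.0, 0.945, 0.326, 0.0]
ft_force: [-0.6, -0.5, 2.0]
opening: 0.0215
gripper_force: 30.0
```

{"method": "play_rows", "body": {
  "steps": "0.8 -5 0 0 0;0.8 -17 0 0 0;0.8 -32 0 0 0;0.8 -48 0 0 0;0.8 -64 0 0 0;0.8 -80 0 0 0;0.8 -93 0 0 0;0.8 -100 0 0 0;0.8 -100 0 0 0;0.8 -100 0 0 0"
}}

```text
time: 3.95
position: [0.4825, 0.1994, 0.0037]
tcp_rot: [0.0, 0.945, 0.326, 0.0]
ft_force: [-2.5, -1.0, 6.1]
opening: 0.0216
gripper_force: 30.0
```

{"method": "play_rows", "body": {
  "steps": "-0.2 0 0 0 0;-0.2 0 0 0 0;-0.2 0 0 0 0;-0.2 0 0 0 0;-0.2 0 0 -30 0;-0.2 10 0 -80 0;-0.2 30 0 -125 0;-0.2 30 0 -140 0;-0.2 30 0 -140 0;-0.2 30 0 -140 0"
}}

```text
time: 4.95
position: [0.5053, 0.2176, 0.1423]
tcp_rot: [-0.0, 0.945, 0.326, -0.001]
ft_force: [0.0, 1.0, 0.4]
opening: 0.0562
gripper_force: 0.0
```

Run:
```python
from h import *
st=ctrl.sense();w=get_image("wrist");save(w,"w3.png");print(st["position"],st["time"],st["tcp_rot"])
np.save("w3z.npy",w["z_map"])
```

```text
[0.50533754 0.21760138 0.14228848] 4.95 [-1.04589634e-05  9.45265115e-01  3.26302604e-01 -6.88195235e-04]
```

View pics/w3.png

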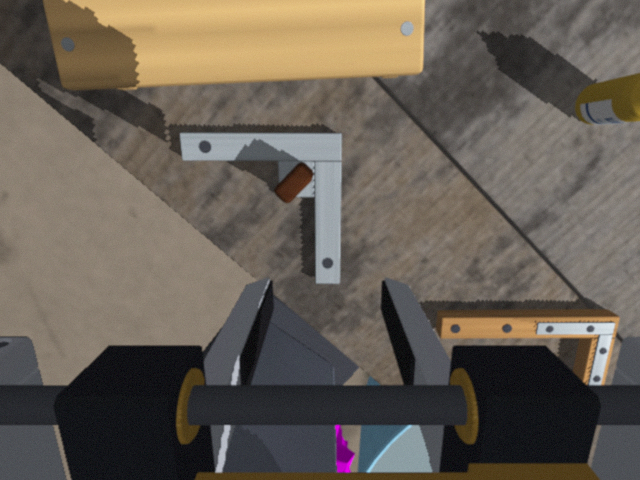

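```bash
cat > sq.py <<'E'
from h import *
def fit(q):
    q=np.array(q,np.float32);vx,vy,x,y=cv2.fitLine(q,cv2.DIST_HUBER,0,.01,.01).ravel()
    r=(q-[x,y])@[-vy,vx];return np.array([vx,vy]),np.array([x,y]),np.degrees(np.arctan2(vy,vx)),r.std()*1e3
def X(a,b): return a[1]+np.linalg.solve(np.c_[a[0],-b[0]],b[1]-a[1])[0]*a[0]
def sub(g,pts,d,n=8):
    "refine edge: max gradient of grey along d about each point"
    out=[];d=np.array(d,float)
    for p in pts:
        t=np.arange(-n,n+.01,.25);s=np.array([p[0]+t*d[0],p[1]+t*d[1]],np.float32)
        v=cv2.remap(g,s[0][None],s[1][None],1)[0];gr=np.abs(np.gradient(cv2.GaussianBlur(v[None],(9,1),0)[0]))
        out.append(np.array(p)+t[gr.argmax()]*d)
    return np.array(out)
E
python3 - <<'E'
from sq import *
st=ctrl.sense();A=rot(st["tcp_rot"]);w=get_image("wrist")
c=w["color"];g=c[...,2].astype(np.float32)  # blue: steel bright, wood dark
top=sub(g,[(u,133) for u in range(190,335,5)],(0,1),5)
rt=sub(g,[(341,v) for v in range(142,278,5)],(1,0),5)
a=fit(onplane(w,top,.012,st)[:,:2]);b=fit(onplane(w,rt,.012,st)[:,:2]);print(a[2:],b[2:],"heel",X(a,b))
h=cv2.cvtColor(c,cv2.COLOR_RGB2HSV);m=((h[...,0]<15)&(h[...,1]>140)).astype(np.uint8);m[:155]=0;m[210:]=0;m[:,:265]=0;m[:,325:]=0
r=cv2.minAreaRect(max(cv2.findContours(m,0,2)[0],key=cv2.contourArea));print("grip px",r)
print("grip",onplane(w,[r[0]],.044,st))
# frame
red=c[...,0].astype(np.float32)
al=sub(red,[(u,337) for u in range(455,570,5)],(0,1),5)
fa=fit(onplane(w,al,.016,st)[:,:2]);print("rail a inner",fa)
bl=[(581,v) for v in range(342,384,3)]
print("grey row 365",c[365,565:620].tolist()[::2])
print("tool ax",np.degrees(np.arctan2(A[1,0],A[0,0])),np.degrees(np.arctan2(A[1,1],A[0,1])))
cv2.imwrite("pics/crop2.png",cv2.resize(c[290:400,430:630],None,fx=4,fy=4,interpolation=0)[:,:,::-1])
E
```

```text
(np.float32(-52.11269), np.float32(0.13336176)) (np.float32(38.094784), np.float32(0.15400627)) heel [0.5756641  0.25808454]
grip px ((293.7500305175781, 182.75001525878906), (19.091880798339844, 39.59798049926758), 45.0)
grip [[0.52497249 0.26440947 0.044     ]]
rail a inner (array([ 0.62106997, -0.7837551 ], dtype=float32), array([0.52993804, 0.02151067], dtype=float32), np.float32(-51.605686), np.float32(1.0859414))
grey row 365 [[24, 24, 24], [52, 47, 44], [58, 52, 50], [66, 62, 61], [63, 54, 49], [73, 57, 35], [78, 57, 39], [75, 54, 38], [69, 51, 31], [77, 59, 37], [87, 65, 42], [169, 127, 78], [198, 149, 94], [162, 122, 76], [115, 118, 120], [193, 200, 208], [193, 202, 210], [197, 207, 214], [197, 209, 215], [209, 218, 225], [209, 204, 198], [210, 165, 110], [161, 131, 103], [125, 111, 96], [125, 111, 99], [121, 112, 101], [80, 82, 86], [76, 79, 84]]
tool ax 38.08657418006374 -51.91353136255423
```

View pics/crop2.png

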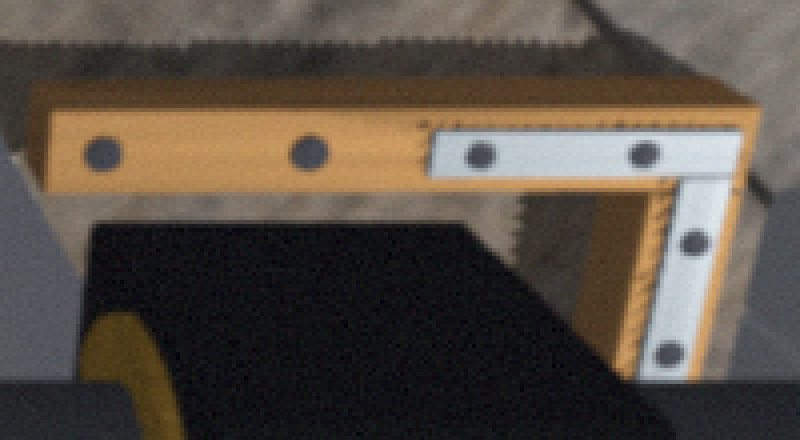

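Run:
```python
from sq import *
st=ctrl.sense();w=get_image("wrist");c=w["color"];red=c[...,0].astype(np.float32)
al=sub(red,[(u,338) for u in range(446,585,4)],(0,1),3)
bl=sub(red,[(592.5-(v-338)*.13,v) for v in range(341,378,2)],(1,0),4)
a=fit(onplane(w,al,.016,st)[:,:2]);b=fit(onplane(w,bl,.016,st)[:,:2])
print(al[::6].tolist(),bl[::4].tolist());print(a[2:],b[2:],X(a,b))
print(onplane(w,[(586,355),(592.5,338)],.016,st))
A=rot(st["tcp_rot"]);print("shift",A.T@(np.array([.5240,.2644,.015])-st["position"])*1e3, st["position"])
```

```text
[[446.0, 337.75], [470.0, 338.0], [494.0, 337.75], [518.0, 337.75], [542.0, 337.25], [566.0, 337.25]] [[591.61, 341.0], [590.07, 349.0], [588.28, 357.0], [586.49, 365.0], [585.2, 373.0]]
(np.float32(-51.65728), np.float32(0.16769077)) (np.float32(38.91852), np.float32(0.15057941)) [ 0.5768064  -0.03767368]
[[ 0.5606591  -0.04740355  0.016     ]
 [ 0.57633416 -0.03831535  0.016     ]]
shift [ 44.19160341 -25.18935689 126.59589862] [0.50509193 0.21743686 0.14169203]
```

{"method": "play_rows", "body": {
  "steps": "-0.2 10 -5 0 0.14;-0.2 25 -14 10 0.28;-0.2 44 -25 25 0.42;-0.2 44 -25 40 0.56;-0.2 44 -25 55 0.70;-0.2 44 -25 65 0.786;-0.2 44 -25 70 0.786;-0.2 44 -25 70 0.786;-0.2 44 -25 70 0.786",
  "squeeze": 45
}}

```text
time: 6.0
position: [0.5252, 0.2646, 0.0736]
tcp_rot: [-0.0, 0.998, -0.06, -0.0]
ft_force: [-0.1, 0.2, 0.8]
opening: 0.0565
gripper_force: 0.0
```

Run:
```python
from h import *
st=ctrl.sense();A=rot(st["tcp_rot"]);print(st["position"],np.degrees(np.arctan2(A[1,1],A[0,1])),A.T@(np.array([.5240,.2644,.016])-st["position"])*1e3,st["joints"].round(2))
```

```text
[0.52516887 0.26459299 0.07357369] -96.82795999960572 [-1.13737887  0.33108027 57.57369536] [0.4  0.52 1.54 0.   1.08 2.09]
```

{"method": "play_rows", "body": {
  "steps": "-0.2 -1 0 20 0;-0.2 -1 0 40 0;-0.2 -1 0 54 0;-0.2 -1 0 57 0;-0.2 -1 0 57 0;0.9 -1 0 57 0;0.9 -1 0 57 0;0.9 -1 0 57 0;0.9 -1 0 57 0;0.9 -1 0 57 0"
}}

```text
time: 7.0
position: [0.5242, 0.2648, 0.0166]
tcp_rot: [-0.0, 0.998, -0.061, 0.0]
ft_force: [-0.4, 0.7, 0.4]
opening: 0.02
gripper_force: 0.0
```

{"method": "play_rows", "body": {
  "steps": "0.9 0 0 0 0;0.9 0 0 -8 0;0.9 0 0 -25 0;0.9 0 0 -45 0;0.9 0 0 -50 0;0.9 0 0 -50 0;0.9 0 0 -50 0"
}}

```text
time: 7.7
position: [0.5237, 0.2646, 0.0657]
tcp_rot: [0.0, 0.998, -0.061, -0.0]
ft_force: [0.1, -0.2, -2.5]
opening: 0.0156
gripper_force: 45.0
```

Run:
```python
from h import *
st=ctrl.sense();A=rot(st["tcp_rot"]);p=st["position"];print(p,np.degrees(np.arctan2(A[1,1],A[0,1])),st["opening"],st["ft_force"])
x=np.array([np.cos(np.radians(128.4)),np.sin(np.radians(128.4))]);y=np.array([-x[1],x[0]])
for off in(.006,.0):
  t=np.array([.577,-.0377])+(.037+off)*(x+y);print(t,A.T@np.r_[t-p[:2],0]*1e3)
print("frame x,y in tool",A[:2].T@x,A[:2].T@y)
```

```text
[0.52372873 0.26457934 0.06566025] -96.94347686582803 0.015575672575625475 [ 0.05874803 -0.1775907  -2.45243263]
[ 0.51659183 -0.03071054] [2.86132033e+01 2.93986922e+02 1.37331888e-01]
[ 0.52502087 -0.03168581] [3.70983288e+01 2.93936055e+02 1.29763717e-01]
frame x,y in tool [-7.11333080e-01 -7.02855028e-01  2.42984331e-04] [-0.70285451  0.71133291  0.00101838]
```

{"method": "play_rows", "body": {
  "steps": "0.9 2 15 0 0;0.9 6 45 0 0;0.9 10 85 0 0;0.9 14 125 0 0;0.9 18 165 0 0;0.9 22 205 0 -0.007;0.9 26 245 0 -0.007;0.9 28 280 0 -0.007;0.9 28 294 0 -0.007;0.9 28 294 0 -0.007"
}}

```text
time: 8.7
position: [0.5157, -0.0322, 0.066]
tcp_rot: [0.0, 0.998, -0.058, -0.0]
ft_force: [0.1, 0.9, -2.1]
opening: 0.0155
gripper_force: 45.0
```

Run:
```python
from h import *
st=ctrl.sense();A=rot(st["tcp_rot"]);p=st["position"];print(p,np.degrees(np.arctan2(A[1,1],A[0,1])),st["joints"].round(2))
w=get_image("side");save(w,"s4.png")
w=get_image("wrist");save(w,"w4.png")
```

```text
[ 0.51572255 -0.0322431   0.06595275] -96.69877254262191 [-0.13  0.39  1.75 -0.    1.    1.55]
```

View pics/w4.png

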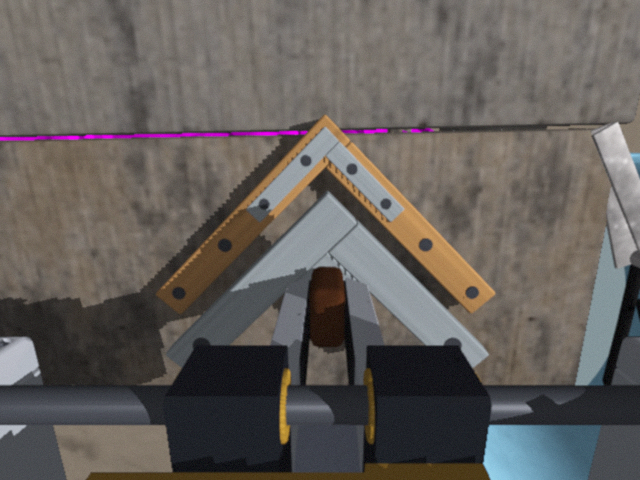

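Run:
```python
from sq import *
st=ctrl.sense();p=st["position"];A=rot(st["tcp_rot"]);w=get_image("wrist");c=w["color"];g=c[...,2].astype(np.float32)
s=.7071;zt=p[2]-.0166+.012
L=sub(g,[(325-t,197+t*1.0) for t in range(8,135,4)],(s,s),7)
Rr=sub(g,[(334+t,199+t*1.04) for t in range(8,125,4)],(s,-s),7)
a=fit(onplane(w,L,zt,st)[:,:2]);b=fit(onplane(w,Rr,zt,st)[:,:2]);h=X(a,b)
print("sq",a[2:],b[2:],h);print(L[::8].round(1).tolist(),Rr[::8].round(1).tolist())
red=c[...,0].astype(np.float32)
x=np.array([np.cos(np.radians(128.4)),np.sin(np.radians(128.4))]);y=np.array([-x[1],x[0]])
d=h-[.577,-.0377];print("heel in frame mm",d@x*1e3,d@y*1e3)
cv2.imwrite("pics/crop3.png",cv2.resize(c[110:350,150:500],None,fx=2,fy=2,interpolation=0)[:,:,::-1])
```

```text
sq (np.float32(-52.39483), np.float32(0.7499974)) (np.float32(38.41106), np.float32(0.110760845)) [ 0.5675126  -0.03820416]
[[316.5, 204.5], [284.1, 236.1], [252.3, 268.3], [219.4, 299.4]] [[343.6, 205.7], [375.9, 238.7], [408.7, 271.2], [441.4, 303.8]]
heel in frame mm 5.497988389460068 7.748393006795453
```

View pics/crop3.png

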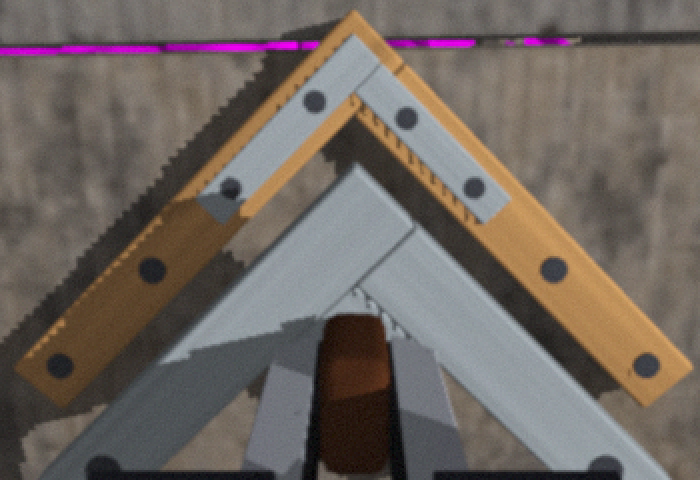

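{"method": "play_rows", "body": {
  "steps": "0.9 0 0 15 -0.003;0.9 0 0 30 -0.003;0.9 0 0 42 -0.003;0.9 0 0 48 -0.003;0.9 0 0 49.5 -0.003;0.9 0 0 49.5 -0.003;0.9 0 0 49.5 -0.003"
}}

```text
time: 9.55
position: [0.5166, -0.0305, 0.0174]
tcp_rot: [0.0, 0.998, -0.056, 0.0]
ft_force: [0.6, 0.3, -2.5]
opening: 0.0155
gripper_force: 45.0
```

{"method": "play_rows", "body": {
  "steps": "0.9 2 -0.5 0 0;0.9 4 -1 0 0;0.9 6 -1.5 0 0;0.9 6 -1.5 0 0;0.9 6 -1.5 0 0"
}}

```text
time: 10.05
position: [0.5225, -0.0297, 0.0169]
tcp_rot: [-0.0, 0.998, -0.056, -0.0]
ft_force: [0.9, 0.0, -2.2]
opening: 0.0161
gripper_force: 45.0
```

{"method": "play_rows", "body": {
  "steps": "0.9 0 0 0.7 0;0.9 0 0 0.7 0;0.9 1 0 0.7 0;0.9 2 0 0.7 0;0.9 2 0 0.7 0;0.9 2 0 0.7 0"
}}

```text
time: 10.65
position: [0.5239, -0.03, 0.0165]
tcp_rot: [0.0, 0.998, -0.056, -0.001]
ft_force: [-9.4, -1.2, 10.7]
opening: 0.0157
gripper_force: 45.0
```

{"method": "play_rows", "body": {
  "steps": "0.9 1 0 -0.3 0;0.9 2 0.2 -0.3 0;0.9 3 0.3 -0.3 0;0.9 3 0.3 -0.3 0;0.9 3 0.3 -0.3 0;0.9 3 0.3 -0.3 0;0.9 3 0.3 -0.3 0;0.9 3 0.3 -0.3 0"
}}

```text
time: 11.45
position: [0.5246, -0.0306, 0.0166]
tcp_rot: [0.0, 0.998, -0.056, -0.004]
ft_force: [-25.9, -1.9, 22.3]
opening: 0.0153
gripper_force: 45.0
```

Run:
```python
from h import *
st=ctrl.sense();A=rot(st["tcp_rot"]);f=st["ft_force"];x=np.array([np.cos(np.radians(128.5)),np.sin(np.radians(128.5))]);y=np.array([-x[1],x[0]])
print(st["position"],f,"rail b",f[:2]@x,"rail a",f[:2]@y,st["torque"],np.degrees(np.arctan2(A[1,1],A[0,1])),st["opening"])
```

```text
[ 0.52457984 -0.03064819  0.01660729] [-25.87721642  -1.90135573  22.25837123] rail b 14.620929471986976 rail a 21.435342422010663 [-0.38225583  4.54057879 -0.08235535] -96.36776091003676 0.015281209114363804
```

{"method": "play_rows", "body": {
  "steps": "0.9 1 0 -0.4 0;0.9 1 0 -0.4 0;0.9 1 0 -0.4 0;0.9 1 0 -0.4 0;0.9 1 0 -0.4 0"
}}

```text
time: 11.95
position: [0.5248, -0.0307, 0.0167]
tcp_rot: [0.0, 0.998, -0.056, -0.004]
ft_force: [-29.6, -2.8, 22.3]
opening: 0.0156
gripper_force: 45.0
```

{"method": "play_rows", "body": {
  "steps": "0.9 -1 0 -0.4 0;0.9 -2 0 -0.4 0;0.9 -2 0 -0.4 0;-0.1 -2 0 -0.4 0;-0.1 -2 0 -0.4 0;-0.1 -2 0 -0.4 0;-0.1 -2 0 -0.4 0;-0.1 -2 0 -0.4 0"
}}

```text
time: 12.75
position: [0.5265, -0.0304, 0.0174]
tcp_rot: [-0.0, 0.998, -0.056, 0.0]
ft_force: [-0.7, -0.0, -0.2]
opening: 0.0505
gripper_force: 0.0
```

{"method": "play_rows", "body": {
  "steps": "-0.1 0 0 -20 0;-0.1 0 0 -50 0;-0.1 0 0 -90 0;-0.1 -20 0 -120 0;-0.1 -40 0 -140 0;-0.1 -40 0 -140 0;-0.1 -40 0 -140 0"
}}

```text
time: 13.45
position: [0.4869, -0.026, 0.1574]
tcp_rot: [0.0, 0.998, -0.056, 0.0]
ft_force: [0.6, -0.0, 0.0]
opening: 0.0516
gripper_force: 0.0
```

Run:
```python
from h import *
st=ctrl.sense();print(st["position"],st["time"]);w=get_image("wrist");save(w,"w5.png")
c=w["color"][60:360,130:530];cv2.imwrite("pics/crop5.png",cv2.resize(c,None,fx=2,fy=2,interpolation=0)[:,:,::-1])
```

```text
[ 0.48690568 -0.02597259  0.15742706] 13.45
```

View pics/crop5.png

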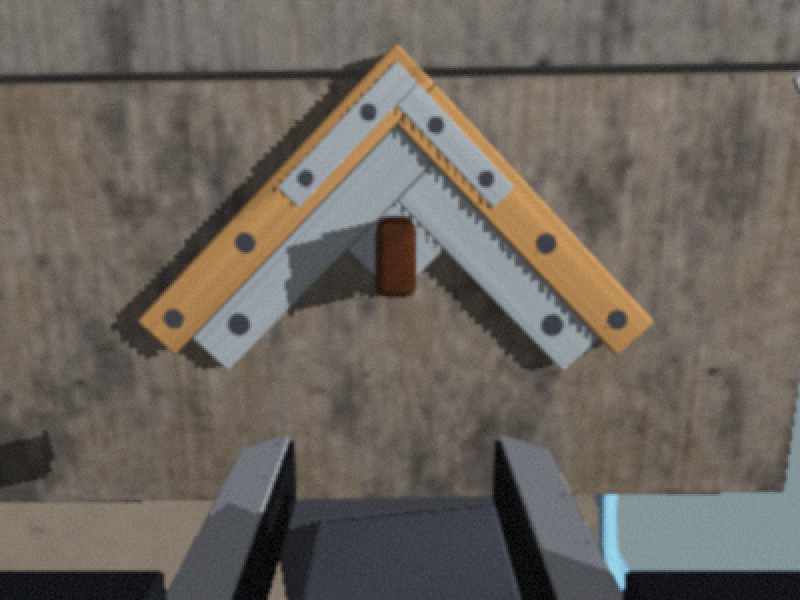

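Run:
```python
from sq import *
st=ctrl.sense();w=get_image("wrist");c=w["color"];red=c[...,0].astype(np.float32);blu=c[...,2].astype(np.float32);grn=c[...,1].astype(np.float32)
s=.7071
P=lambda x,y:(130+x/2,60+y/2)
def seg(p,q,n): p,q=np.array(P(*p)),np.array(P(*q));return [p+(q-p)*t for t in np.linspace(0,1,n)]
sat=(red-blu)
La=fit(onplane(w,sub(sat,seg((192,338),(385,136),25),(s,s),4),.016,st)[:,:2])   # left rail inner top edge
Ra=fit(onplane(w,sub(sat,seg((500,222),(610,341),20),(s,-s),4),.016,st)[:,:2])  # right rail
Li=fit(onplane(w,sub(blu,seg((234,362),(285,312),12),(s,s),4),.012,st)[:,:2])
Ri=fit(onplane(w,sub(blu,seg((455,258),(556,362),20),(s,-s),4),.012,st)[:,:2])
for n,l in zip(("Lrail","Rrail","Lin","Rin"),(La,Ra,Li,Ri)):print(n,l[2:])
def gap(rail,inn):
    nrm=np.array([-rail[0][1],rail[0][0]]);return [abs((inn[1]+inn[0]*t-rail[1])@nrm)*1e3-22 for t in(-.03,0,.03)]
print("gap L",gap(La,Li),"gap R",gap(Ra,Ri),"corner",X(La,Ra),"inner sq",X(Li,Ri))
# profile across right rail/leg
p=np.array(P(540,290));print([c[int(round(p[1]+t*s)),int(round(p[0]-t*s))].tolist() for t in range(-12,26,2)])
# end corners
g=onplane(w,[P(193,342),P(228,370),P(563,370),P(597,340)],.012,st)[:,:2];print(g.round(4),np.linalg.norm(g[0]-g[1]),np.linalg.norm(g[2]-g[3]))
```

```text
Lrail (np.float32(-51.44272), np.float32(0.09397526))
Rrail (np.float32(38.376717), np.float32(0.10338077))
Lin (np.float32(-51.31236), np.float32(0.17982285))
Rin (np.float32(38.666985), np.float32(0.119675614))
gap L [np.float32(0.07543564), np.float32(0.0071868896), np.float32(-0.06108284)] gap R [np.float32(-0.1791668), np.float32(-0.027172089), np.float32(0.124801636)] corner [ 0.57654285 -0.03750466] inner sq [ 0.54552406 -0.03358031]
[[173, 128, 80], [172, 130, 78], [175, 132, 82], [101, 79, 54], [82, 80, 82], [89, 93, 96], [93, 98, 103], [136, 142, 150], [150, 157, 165], [148, 158, 163], [148, 158, 162], [152, 161, 165], [155, 164, 166], [146, 161, 163], [147, 155, 160], [136, 148, 151], [88, 95, 96], [51, 50, 48], [50, 47, 42]]
[[ 0.4926  0.0638]
 [ 0.4778  0.0504]
 [ 0.461  -0.1012]
 [ 0.4734 -0.117 ]] 0.019918423743930734 0.020148738139438342
```

Both gaps are zero within measurement noise and the edges are parallel to the rails, so the square is flush.

```bash
python3 -c "
from rig import job;print(job.job_done())"
```

```text
the job is handed in; nothing more can be done
None
```

The square is drawn out, regrasped by its grip and pressed on both rails at about 15 to 21 N. It is left flush in the corner (gaps under 0.2 mm in the last image), the arm is clear, and the job was handed in at about 13.5 s; no verdict was shown.

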